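# Set the home-office desk back up for work

### The arm

A 7-joint arm with a two-finger parallel gripper is mounted at the origin on the work surface. World frame = base frame: x ahead of the robot, y to its left, z up, the work surface at z = 0. Lengths are in m, angles in degrees, forces in N, time in s.
With the tool pointing down it reaches from about 0.425 to 0.875 m from the base axis. Payload 4.7 kg.
Tool frame: the origin (TCP) lies between the finger pads; the fingertips stand env.finger_overhang ahead of it and the grasp point (between the pads) lies 5 mm behind it (env.finger_overhang is the distance from the TCP to the fingertips, in m); z points along the fingers, y is the line along which they close (so a half turn about z gives the same grasp; the last joint's range is limited). The gripper opens to 87 mm and grips with 3 to 60 N. Pads are 19 mm wide; open, the fingers measure 117 mm over their backs; the gripper's body (75 mm by 190 mm) begins 51 mm behind the grasp point.
Start: joints at [70.422, 18.392, -4.016, 83.108, 1.295, 78.541, -3.26], TCP at [0.226, -0.609, 0.237] pointing down, gripper open.
Joint ranges: [-163.93, 163.93], [-17.29, 119.83], [-79.2, 71.16], [3.27, 140.29], [-89.18, 269.18], [5.43, 117.66], [-154.24, 154.24]. Speed limits (degrees/s): [147.25, 147.25, 180, 180, 180, 180, 180].

### API

Orientations are given as [roll, pitch, yaw] about the fixed x, y, z axes, in that order (R = Rz(yaw) Ry(pitch) Rx(roll)).
In Python, from cell import telemetry, eyes, env, models gives the robot as it stands. The module is installed in compiled form; this text tells all that it offers.
- The arm moves only by the tool drive_tool, never from a script. Its arguments are lists of equal length, an entry for each row: "angular": the turn, a rotation vector about the tool's x, y, z in rad, a list of three; "delta_pos": the shift along the tool's x, y, z in cm, a list of three; "gripper": the finger opening in cm, from 0 to 8.7. A call has 1 to 20 rows; each row shifts and turns the commanded pose from where the row before left it, along the tool's axes as they then stand; what a row does not reach is not made up. A row lasts 1/10 s, in which the tool goes at most 50 mm and 8.59 degrees, less where a joint would pass 70% of its speed; a pose out of reach is approached as far as the arm can. A call with a gripper value outside its range is refused whole. The fingers move at their own pace and stop on an object; "squeeze" is the grip in N (left out, the last holds). Time passes only in rows, so rows that do not move let the fingers close. It gives the time, the measured TCP pose, the force, the opening and the grip force at its end, in the units of the state.
- telemetry.get_obs(): the state, without advancing time (a new reading comes with each control period).
- eyes.read_camera(name): name is "side" or "top"; returns a dict with "pixels" (384x512x3 uint8, red, green, blue), "mtx" (3x3 intrinsics, pixels), "D" ([k1, k2, p1, p2, k3] as OpenCV has them; the pictures are not rectified), "origin" and "orientation" of the camera in the world. Camera axes: x right, y down, z forward; pixel columns grow to the right and rows downward; lengths in m; the calibration is good to about 2 mm. A picture is of the moment at which its call begins. There is no depth.
- env.sign_off(): hands the job in; it is judged then, once.
Trained networks look in a picture, given as the dict that the camera call returned (one of the last four; its "shot" number tells which), for a name from the list of things; names that differ only in an ending like _2 or _b are one class to them, and where a whole thing is asked for, a point or a joint stands for the part that bears it (a point fixed in the world has none). Each returns a list of dicts, best first, with "p" (0 to 1); they miss things now and then, are a little off and sometimes report something else, mostly with a low value. They report only what shows in the picture. A call takes as long as a camera call.
- models.search_frame(picture, target): "centre" ([column, row] in pixels, amid what is visible of it).
- models.cut_out(picture, target): "pixels" (384x512 bool, what is visible of it) and "centre" ([column, row] in pixels, amid what is visible of it).
The state is a dict: "time_s": time; "qpos": joint angles; "joint_velocities": joint speeds; "effort": joint torques, N m; "tool_pos": TCP position; "tool_rot": TCP orientation; "force": force on the tool from outside, world axes, zero at the start; "wrist_torque": the same for the moment, N m; "grip_width": finger opening in m; "grasp_force": force on a finger pad.
Only numpy, scipy, OpenCV 4.12 (cv2) and the standard library are available. Lean on these libraries where they do the work, as an engineer would, in place of code of your own. Each camera call takes 0.05 s, during which the arm holds its last target. There are 200 camera calls.

### The job

This desk was cleared for wiping; put it back in working order, as seen by someone sitting on the robot's side. Put the small keypad midway in the gap between the keyboard and the mouse mat, square with the keyboard with their near edges level and its knob end far; the mouse in the middle of the mat, its front pointing straight away from the sitter; the phone flat on the round charging pad, centred, screen up; and the clock upright in the middle of the top of the little drawer box, its dial looking the same way as the drawer front. Set each thing down rather than drop it, let go of it, and leave the mug and the cactus where they stand.

Things in the scene. Friction and masses are not known exactly. Their poses are not given: they have to be found in the camera images.
- keypad: loose small 3-column keypad, grey case, white keys, black knob at its far end; 120 long (x) x 62 wide (y) x 22 mm high, 0.22 kg. Origin at its underside on the centre line, 40 mm from the near short edge (no knob); x runs to the knob end: it reaches from x = -40 to +80 mm, its middle at x = +20 mm; z up. Starts knob end away from the robot, turned at most 0.3 rad. Grip it across the 62 mm.
- mouse: loose grey computer mouse, 104 long (x) x 58 wide (y) x 38 mm high at the hump, 0.10 kg; sides straight, 58 mm apart, in the lowest 15 mm. Origin at its underside on the centre line, 20 mm BEHIND its middle (middle at x = +20 mm); x points to its front (scroll wheel end), z up. Starts with the front away from the robot, turned at most 0.5 rad. Grip it low across the 58 mm.
- phone: loose, black phone lying flat, screen up; 138 long (x) x 66 wide (y) x 10 mm thick, about 0.17 kg. Origin at the centre of its underside, x lengthwise, z up. Starts pointing away from the robot, turned at most 0.3 rad; any yaw will do on the charging pad. Grip it across the 66 mm.
- clock: loose, small dark-wood table clock with a round white dial; 42 deep (x) x 84 wide (y) x 52 mm high, about 0.16 kg. Origin at the underside below the middle of the FRONT face (the dial); x points from the dial into the body, so its middle lies at x = +21 mm; z up. Starts with the dial towards the robot, turned at most 0.5 rad. Grip it across the 42 mm depth.
- keyboard: fixed, compact keyboard, grey case with white and grey keys; 120 deep (x) x 300 wide (y) x 22 mm high. Origin at desk level under the middle of its NEAR long edge (it reaches from x = 0 to +120 mm and y = -150 to +150 mm); x points away from the sitter, z up.
- mouse_mat: fixed, dark grey hard mouse mat, 160 deep (x) x 200 wide (y) x 3 mm thick, to the left or to the right of the keyboard. Origin at desk level under the middle of its NEAR edge; its middle lies at x = +80 mm; x points away from the sitter, z up. The gap from the keyboard's end to the mat is about 145 to 165 mm wide.
- charging_pad: fixed, round charging pad, white with a dark rubber top; 100 mm diameter, 10 mm thick. Origin at desk level under its centre; its yaw means nothing.
- drawer_box: fixed, little light-wood box with one drawer; 120 deep (x) x 130 wide (y) x 60 mm high, flat top. Origin at desk level under its centre; the drawer front with its steel pull (standing 9 mm out) faces -x, roughly towards the robot; z up.
- mug: loose bystander: white mug, 76 mm diameter, 85 mm high, with a handle towards its +y. Origin at the centre of its underside. To be left alone.
- cactus: loose bystander: cactus in a terracotta pot, 72 mm diameter, 110 mm high. Origin at the centre of its underside. To be left alone.

How it is judged (in metres and radians):
At the end, for the whole second after the job is handed in: All at rest, upright, released. Keypad: 25 mm or more clear of keyboard and mat, near edges level to 15 mm, square to 0.15 rad, knob far. Mouse mid-mat to 15 mm, 0.2 rad, front away. Phone flat, screen up, 15 mm from pad centre. Clock mid-top of box to 15 mm, 0.17 rad, dial as the drawer front (x of keypad in the frame of keyboard between 0.025 and 0.055 m and ((y of mouse_mat in the frame of keyboard below 0 m and y of keypad in the frame of keyboard below -0.206 m and y of keypad in the frame of mouse_mat above 0.156 m) or (y of mouse_mat in the frame of keyboard above 0 m and y of keypad in the frame of keyboard above 0.206 m and y of keypad in the frame of mouse_mat below -0.156 m)) and angle between the x axis of keypad and the x axis of keyboard, either way round below 0.15 rad and height (world z) of keypad below 0.005 m and angle between each of keypad, mouse, phone, clock's own z axis and vertical below 0.06 rad and x of mouse in the frame of mouse_mat between 0.045 and 0.075 m and y of mouse in the frame of mouse_mat between -0.015 and 0.015 m and angle between the x axis of mouse and the x axis of mouse_mat, either way round below 0.2 rad and z of mouse in the frame of mouse_mat between -0.001 and 0.008 m and horizontal distance between phone and charging_pad below 0.015 m and z of phone in the frame of charging_pad between 0.006 and 0.015 m and x of clock in the frame of drawer_box between -0.036 and -0.006 m and y of clock in the frame of drawer_box between -0.015 and 0.015 m and z of clock in the frame of drawer_box between 0.055 and 0.066 m and angle between the x axis of clock and the x axis of drawer_box, either way round below 0.17 rad and linear speed of each of keypad, mouse, phone, clock below 0.02 m/s and angular speed of each of keypad, mouse, phone, clock below 0.2 rad/s); the robot touches nothing.
It fails at once if the mug is pushed more than 30 mm or tipped (distance of mug from where it was at the start of the episode above 0.03 m or angle between mug's own z axis and vertical above 0.5 rad).
It fails at once if the cactus is pushed more than 30 mm or tipped (distance of cactus from where it was at the start of the episode above 0.03 m or angle between cactus's own z axis and vertical above 0.5 rad).
It fails at once if a thing is let fall from a height (in free fall more than 30 mm above the desk, for the clock 80 mm) ((height (world z) of keypad above 0.03 m and contact force between keypad and anything else below 0.05 N and linear speed of keypad above 0.35 m/s) or (height (world z) of mouse above 0.03 m and contact force between mouse and anything else below 0.05 N and linear speed of mouse above 0.35 m/s) or (height (world z) of phone above 0.03 m and contact force between phone and anything else below 0.05 N and linear speed of phone above 0.35 m/s) or (height (world z) of clock above 0.08 m and contact force between clock and anything else below 0.05 N and linear speed of clock above 0.35 m/s)).
It also fails if it takes over 112 s, if anything falls off the work surface, if the arm or the gripper's body presses on something with over 40 N, if the wrist force passes 120 N, or if a joint passes its speed limit or range.

## Working session

There is one attempt and no reset: what is moved stays moved. The work goes in short steps, Python scripts to look and compute and a tool call to move; the robot and the scene stay as the last step left them, time stands still between calls to the robot, and variables do not carry over. Pictures are saved under pics/ and viewed, at most 14 in all, crops included, and the job is handed in when it is done.

Besides the shell and the picture viewer there is one more tool, called after ">>>" in YAML: its name, and indented under it one key for each argument. drive_tool: Moves the arm, as the interface text tells. Its arguments: {"type":"object","properties":{"angular":{"type":"array","items":{"type":"array","items":{"type":"number"}}},"delta_pos":{"type":"array","items":{"type":"array","items":{"type":"number"}}},"gripper":{"type":"array","items":{"type":"number"}},"squeeze":{"type":"number"}},"required":["angular","delta_pos","gripper"]}

```bash
mkdir -p pics
cat > h.py <<'E'
import numpy as np, cv2
from scipy.spatial.transform import Rotation as R
from cell import telemetry, eyes, env, models
NAMES=["keypad","mouse","phone","clock","keyboard","mouse_mat","charging_pad","drawer_box","mug","cactus"]
def rot(c):
    o=np.array(c["orientation"],float)
    return o if o.shape==(3,3) else R.from_euler("xyz",o,degrees=True).as_matrix()
def ray(c,uv,z):
    p=cv2.undistortPoints(np.array(uv,float).reshape(-1,1,2),np.array(c["mtx"],float),np.array(c["D"],float)).reshape(-1,2)
    d=np.c_[p,np.ones(len(p))]@rot(c).T; o=np.array(c["origin"],float)
    return (o+d*((z-o[2])/d[:,2])[:,None])[:,:2]
def proj(c,P):
    Rm=rot(c).T; return cv2.projectPoints(np.array(P,float).reshape(-1,1,3),cv2.Rodrigues(Rm)[0],-Rm@np.array(c["origin"],float),np.array(c["mtx"],float),np.array(c["D"],float))[0].reshape(-1,2)
def shot(name,fn=None):
    c=eyes.read_camera(name)
    if fn: cv2.imwrite("pics/"+fn,c["pixels"][:,:,::-1])
    return c
E
python3 - <<'E'
from h import *
print(telemetry.get_obs(), env.finger_overhang)
H=dict(keypad=.022,mouse=.015,phone=.01,clock=.052,keyboard=.022,mouse_mat=.003,charging_pad=.01,drawer_box=.06,mug=.085,cactus=.1)
for n in ["top","side"]:
    c=shot(n,n+"0.png"); print(n,c["origin"],c["orientation"],c["mtx"])
    for t in NAMES:
        r=models.cut_out(c,t)
        for q in r[:2]:
            if q["p"]<.3: continue
            m=q["pixels"].astype(np.uint8); k=cv2.findContours(m,0,1)[0]; k=max(k,key=cv2.contourArea).reshape(-1,2)
            w=ray(c,k,H[t])
            b=cv2.minAreaRect((w*1000).astype(np.float32))
            print(t,round(q["p"],2),np.round(q["centre"]),m.sum(),"rect mm",np.round(b[0]),np.round(b[1]),round(b[2],1))
E
```

```text
{'time_s': 0.0, 'qpos': array([70.42095237, 18.43884474, -4.01509408, 83.17410141,  1.29629587,
       78.53902757, -3.25938227]), 'joint_velocities': array([-0.07290483, -0.12199141, -0.04126952, -0.07369622,  0.01972742,
        0.02015688,  0.06880553]), 'effort': array([-4.85949731e-04, -4.91293502e+01, -4.04026229e-01, -3.12523592e+01,
       -6.37664529e-02,  4.39361797e-02,  1.47004666e-04]), 'tool_pos': array([ 0.22619739, -0.60882843,  0.23547087]), 'tool_rot': array([-1.79893336e+02,  7.02904676e-03,  2.03892474e+01]), 'force': array([ 0.04075316,  0.96194033, -0.80795666]), 'wrist_torque': array([-0.03702341, -0.06830036,  0.00156304]), 'grasp_force': 0.0, 'grip_width': 0.08688978701985899} 0.014
top [ 0.43141926 -0.01437095  1.00140415] [-176.39992017    1.43746026  -88.71134742] [[367.62574567   0.         251.79387384]
 [  0.         367.62574567 195.79658578]
 [  0.           0.           1.        ]]
keypad 0.61 [158. 134.] 949 rect mm [662. 275.] [ 64. 120.] 87.0
mouse 0.59 [417. 197.] 865 rect mm [ 491. -430.] [108.  65.] 15.7
phone 0.94 [294. 146.] 1191 rect mm [63
[... 667 characters left out ...]
 0.           0.           1.        ]]
keypad 0.66 [141. 227.] 800 rect mm [652. 282.] [ 63. 126.] 88.1
mouse 0.94 [338. 130.] 441 rect mm [ 487. -436.] [105.  92.] 11.9
mouse 0.7 [193. 198.] 722 rect mm [625. 102.] [ 98. 100.] 78.1
phone 0.76 [240. 164.] 704 rect mm [632. -98.] [142.  75.] 13.0
clock 0.75 [123. 308.] 965 rect mm [474. 455.] [63. 98.] 19.7
keyboard 0.8 [310. 179.] 2733 rect mm [ 424. -195.] [306. 122.] 89.6
charging_pad 0.67 [192. 199.] 747 rect mm [631.  99.] [ 99. 104.] 79.4
drawer_box 0.63 [275. 133.] 1483 rect mm [ 609. -253.] [155. 186.] 4.0
mug 0.69 [ 91. 266.] 1403 rect mm [608. 446.] [126. 106.] 17.4
cactus 0.65 [299. 102.] 452 rect mm [ 607. -372.] [ 64. 179.] 36.9
```

View pics/top0.png

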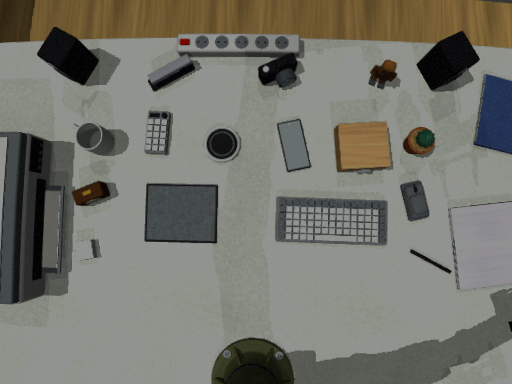

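View pics/side0.png

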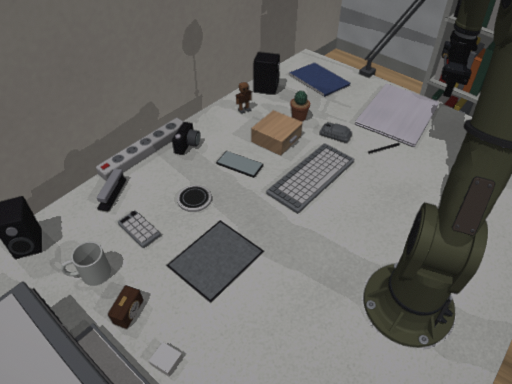

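The top view shows the scene clearly. In column, row pixels:

| Thing | Position |
|---|---|
| mouse | (417,197) |
| phone | (294,146) |
| keypad | (158,134) |
| clock | (90,195), dial towards the robot |
| mat | (180,213), left of the keyboard |
| keyboard | (331,221) |
| pad | (222,143) |
| box | (363,146) |
| mug | (92,137) |
| cactus | (419,141) |

The network hits agree with this, except the side "mouse" at (193,198), which is really the pad. Next I'll fit the poses by silhouette.

```bash
cat >> h.py <<'E'
from scipy.optimize import minimize
def box(x0,x1,w,z0,z1): return [(x,y,z) for x in (x0,x1) for y in (-w/2,w/2) for z in (z0,z1)]
a=np.linspace(0,2*np.pi,40)
SH=dict(keypad=box(-.04,.08,.062,0,.02),mouse=box(-.028,.068,.05,0,.015)+box(-.02,.06,.058,0,.015)+box(-.032,.072,.03,0,.012)+box(-.01,.03,.03,.015,.038),
 phone=box(-.069,.069,.066,0,.01),clock=box(0,.042,.084,0,.052),keyboard=box(0,.12,.3,0,.02),mouse_mat=box(0,.16,.2,0,.003),
 charging_pad=[(.05*np.cos(t),.05*np.sin(t),z) for t in a for z in (0,.01)],drawer_box=box(-.06,.06,.13,0,.06))
def fit(views,name,p0,z=0,tol=None):
    S=np.array(SH[name]); tot=[]
    ms=[]
    for c in views:
        for q in models.cut_out(c,name)[:3]:
            if q["p"]<.3: continue
            u=proj(c,[p0[0],p0[1],z+.01])[0]
            if np.linalg.norm(u-np.array(q["centre"]))<40: ms.append((c,q["pixels"])); break
    def cost(p):
        s=0;Q=S@R.from_euler("z",p[2]).as_matrix().T+[p[0],p[1],z]
        for c,m in ms:
            k=cv2.convexHull(proj(c,Q).astype(np.float32)).reshape(-1,2)
            im=np.zeros((384*4,512*4),np.uint8); cv2.fillConvexPoly(im,np.round(k*64+32*0+24).astype(np.int32),1,shift=4)
            b=np.repeat(np.repeat(m,4,0),4,1)
            s+=1-(im.astype(bool)&b).sum()/(im.astype(bool)|b).sum()
        return s/max(len(ms),1)
    if not ms: return None
    r=minimize(cost,p0,method="Nelder-Mead",options=dict(initial_simplex=np.array(p0)+np.array([[0,0,0],[.012,0,0],[0,.012,0],[0,0,.15]]),maxiter=90,xatol=3e-4,fatol=3e-4))
    return r.x,r.fun,len(ms)
E
python3 - <<'E'
from h import *
G=dict(keypad=(.64,.275,0),mouse=(.471,-.43,.25),phone=(.635,-.097,.2),clock=(.465,.435,-.2),keyboard=(.371,-.201,0),mouse_mat=(.363,.206,0),charging_pad=(.635,.1,0),drawer_box=(.623,-.272,0.05))
T=shot("top");S=shot("side")
for n,p in G.items():
    for v,l in (([T],"top"),([T,S],"both")):
        for y in ([.3,-.3] if n in("clock",) and l=="both" else [p[2]]):
            r=fit(v,n,(p[0],p[1],y))
            if r: print(n,l,np.round(r[0][:2]*1000,1),round(np.degrees(r[0][2]),1),round(r[1],3),r[2])
E
```

```text
keypad top [645.1 279.3] -2.9 0.061 1
keypad both [644.7 279.1] -3.3 0.085 2
mouse top [ 469.5 -438.8] 16.2 0.072 1
mouse both [ 469.3 -439. ] 14.7 0.103 2
phone top [636.8 -97.8] 12.9 0.047 1
phone both [636.9 -98.1] 12.8 0.11 2
clock top [469.4 447.3] 17.9 0.119 1
clock both [470.3 445.5] 19.5 0.143 2
clock both [469.5 445.9] 18.3 0.143 2
keyboard top [ 371. -201.] -1.1 0.021 1
keyboard both [ 370.6 -201.6] -1.1 0.044 2
mouse_mat top [363.8 205.2] 0.5 0.017 1
mouse_mat both [362.9 205.4] 0.1 0.023 2
charging_pad top [636.5  99.5] 5.1 0.077 1
charging_pad both [634.7  97.5] 8.6 0.074 2
drawer_box top [ 628.7 -277.8] 5.1 0.051 1
drawer_box both [ 628.9 -278.7] 5.3 0.06 2
```

```bash
cat > plan.py <<'E'
# goals: x y z yaw n ; n rows each, prints (rotation in first rows spread) per-row tool deltas
import sys; from h import *
o=telemetry.get_obs(); p=np.array(o["tool_pos"]); M=R.from_euler("xyz",o["tool_rot"],degrees=True)
print("now",round(o["time_s"],1),np.round(p,4),np.round(o["tool_rot"],1))
for g in sys.argv[1:]:
    x,y,z,w,n=map(float,g.split(",")); G=R.from_euler("xyz",[180,0,w],degrees=True)
    rv=(M.inv()*G).as_rotvec()
    print(g,"| turn first (total rad):",np.round(rv,3),"| then cm/row:",np.round(G.inv().apply(np.array([x,y,z])-p)*100/n,3))
    p=np.array([x,y,z]);M=G
E
python3 plan.py .4886,-.4337,.12,15.5,10 .4886,-.4337,.017,15.5,6
```

```text
now 2.5 [ 0.2264 -0.6093  0.2366] [180.    0.   20.4]
.4886,-.4337,.12,15.5,10 | turn first (total rad): [0.    0.    0.085] | then cm/row: [ 2.996 -0.992  1.166]
.4886,-.4337,.017,15.5,6 | turn first (total rad): [0. 0. 0.] | then cm/row: [ 0.    -0.     1.717]
```

>>> drive_tool:
  angular:
    - [0,0,0.085]
    - [0,0,0]
    - [0,0,0]
    - [0,0,0]
    - [0,0,0]
    - [0,0,0]
    - [0,0,0]
    - [0,0,0]
    - [0,0,0]
    - [0,0,0]
    - [0,0,0]
    - [0,0,0]
    - [0,0,0]
  delta_pos:
    - [0,0,0]
    - [3,-1,1.17]
    - [3,-1,1.17]
    - [3,-1,1.17]
    - [3,-1,1.17]
    - [3,-1,1.17]
    - [3,-1,1.17]
    - [3,-1,1.17]
    - [3,-1,1.17]
    - [3,-1,1.17]
    - [3,-0.9,1.17]
    - [0,0,0]
    - [0,0,0]
  gripper: [8.7,8.7,8.7,8.7,8.7,8.7,8.7,8.7,8.7,8.7,8.7,8.7,8.7]
  squeeze: 15

```text
time_s: 3.8
tool_pos: [0.4894, -0.4329, 0.1191]
tool_rot: [-180.0, 0.0, 15.6]
force: [-0.2, -0.2, 0.4]
grip_width: 0.0868
grasp_force: 0.0
```

>>> drive_tool:
  angular:
    - [0,0,0]
    - [0,0,0]
    - [0,0,0]
    - [0,0,0]
    - [0,0,0]
    - [0,0,0]
    - [0,0,0]
    - [0,0,0]
    - [0,0,0]
    - [0,0,0]
    - [0,0,0]
    - [0,0,0]
    - [0,0,0]
    - [0,0,0]
  delta_pos:
    - [0,0,2.2]
    - [0,0,2.2]
    - [0,0,2.2]
    - [0,0,1.6]
    - [0,0,1.2]
    - [0,0,0.8]
    - [0,0,0]
    - [0,0,0]
    - [0,0,0]
    - [0,0,0]
    - [0,0,0]
    - [0,0,0]
    - [0,0,0]
    - [0,0,0]
  gripper: [8.7,8.7,8.7,8.7,8.7,8.7,8.7,8.7,5,5,5,5,5,5]
  squeeze: 15

```text
time_s: 5.2
tool_pos: [0.489, -0.4335, 0.0177]
tool_rot: [-180.0, 0.0, 15.5]
force: [-0.9, 0.7, 1.5]
grip_width: 0.0582
grasp_force: 15.0
```

>>> drive_tool:
  angular:
    - [0,0,0]
    - [0,0,0.089]
    - [0,0,0.089]
    - [0,0,0.089]
    - [0,0,0]
    - [0,0,0]
    - [0,0,0]
    - [0,0,0]
    - [0,0,0]
    - [0,0,0]
    - [0,0,0]
    - [0,0,0]
    - [0,0,0]
    - [0,0,0]
    - [0,0,0]
    - [0,0,0]
    - [0,0,0]
    - [0,0,0]
    - [0,0,0]
    - [0,0,0]
  delta_pos:
    - [0,0,-2]
    - [0,0,-3]
    - [0,0,-3]
    - [0,0,-3]
    - [0.5,-4.2,0]
    - [0.5,-4.2,0]
    - [0.5,-4.2,0]
    - [0.5,-4.2,0]
    - [0.5,-4.2,0]
    - [0.5,-4.2,0]
    - [0.5,-4.2,0]
    - [0.5,-4.2,0]
    - [-1,-3.8,0]
    - [-1,-3.8,0]
    - [-1,-3.8,0]
    - [-1,-3.8,0]
    - [-1,-3.8,0]
    - [-1,-3.8,0]
    - [-1,-3.8,0]
    - [0,0,0]
  gripper: [5,5,5,5,5,5,5,5,5,5,5,5,5,5,5,5,5,5,5,5]

```text
time_s: 7.2
tool_pos: [0.4545, 0.1745, 0.1278]
tool_rot: [-179.8, -0.0, 0.7]
force: [-0.2, -0.5, -0.9]
grip_width: 0.0581
grasp_force: 15.0
```

```bash
python3 plan.py .4435,.206,.0217,0.3,8
python3 - <<'E'
from h import *
c=shot("side"); d=c["pixels"]; cv2.imwrite("pics/s1.png",cv2.resize(d[150:350,80:380,::-1],None,fx=2,fy=2))
print(telemetry.get_obs()["grip_width"])
E
```

```text
now 7.2 [0.4545 0.1745 0.1278] [-179.8   -0.     0.7]
.4435,.206,.0217,0.3,8 | turn first (total rad): [-0.003 -0.     0.008] | then cm/row: [-0.136 -0.394  1.326]
0.0577153666703486
```

View pics/s1.png

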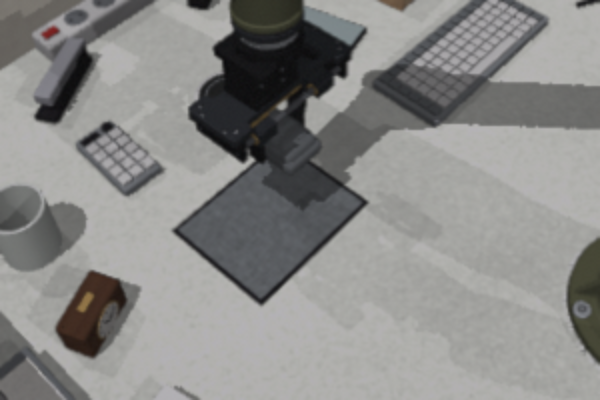

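The crop shows the mouse held level over the mat; the keypad's knob is at its far end, and the clock's dial faces the robot.

>>> drive_tool:
  angular:
    - [0,0,0.008]
    - [0,0,0]
    - [0,0,0]
    - [0,0,0]
    - [0,0,0]
    - [0,0,0]
    - [0,0,0]
    - [0,0,0]
    - [0,0,0]
    - [0,0,0]
    - [0,0,0]
    - [0,0,0]
  delta_pos:
    - [-0.5,-1.5,0]
    - [-0.6,-1.65,0]
    - [0,0,2.5]
    - [0,0,2.5]
    - [0,0,2]
    - [0,0,1.5]
    - [0,0,1]
    - [0,0,0.6]
    - [0,0,0.3]
    - [0,0,0]
    - [0,0,0]
    - [0,0,0]
  gripper: [5,5,5,5,5,5,5,5,5,5,5,5]

```text
time_s: 8.45
tool_pos: [0.4462, 0.1999, 0.0241]
tool_rot: [-180.0, -0.1, -0.2]
force: [0.1, 0.0, -0.8]
grip_width: 0.0579
grasp_force: 15.0
```

>>> drive_tool:
  angular:
    - [0,0,0]
    - [0,0,0]
    - [0,0,0]
    - [0,0,0]
    - [0,0,0]
    - [0,0,0]
    - [0,0,0]
    - [0,0,0]
    - [0,0,0]
    - [0,0,0]
    - [0,0,0]
  delta_pos:
    - [-0.25,-0.6,0]
    - [0,0,0.3]
    - [0,0,0]
    - [0,0,0]
    - [0,0,0]
    - [0,0,0]
    - [0,0,0]
    - [0,0,-2]
    - [0,0,-3]
    - [0,0,-3]
    - [0,0,-3]
  gripper: [5,5,5,5,8.7,8.7,8.7,8.7,8.7,8.7,8.7]

```text
time_s: 9.55
tool_pos: [0.443, 0.2055, 0.1315]
tool_rot: [180.0, 0.0, -0.2]
force: [1.3, 0.0, 0.2]
grip_width: 0.0863
grasp_force: 0.0
```

```bash
python3 plan.py .645,.278,.1,-3.1,8
python3 - <<'E'
from h import *
print(fit([shot("side")],"mouse",(.4235,.206,0),z=.003))
E
```

```text
now 9.6 [0.443  0.2055 0.1315] [180.    0.   -0.2]
.645,.278,.1,-3.1,8 | turn first (total rad): [0.   0.   0.05] | then cm/row: [ 2.473 -1.042  0.394]
(array([ 0.42496977,  0.20271882, -0.0251681 ]), np.float64(0.05984896605265011), 1)
```

>>> drive_tool:
  angular:
    - [0,0,0.05]
    - [0,0,0]
    - [0,0,0]
    - [0,0,0]
    - [0,0,0]
    - [0,0,0]
    - [0,0,0]
    - [0,0,0]
    - [0,0,0]
    - [0,0,0]
  delta_pos:
    - [0,0,0]
    - [3.8,-1.4,0]
    - [3.8,-1.4,0]
    - [3.8,-1.4,0]
    - [3.8,-1.4,0]
    - [3.8,-1.4,0]
    - [3.8,-1.4,0]
    - [0,0,0]
    - [0,0,0]
    - [0,0,0]
  gripper: [8.7,8.7,8.7,8.7,8.7,8.7,8.7,8.7,8.7,8.7]

```text
time_s: 10.65
tool_pos: [0.6742, 0.2772, 0.1298]
tool_rot: [180.0, 0.1, -3.1]
force: [-0.4, 0.9, 0.6]
grip_width: 0.0868
grasp_force: 0.0
```

Run:
```python
from h import *
c=shot("top","t1.png"); cv2.imwrite("pics/t1c.png",cv2.resize(c["pixels"][60:260,50:290,::-1],None,fx=3,fy=3))
q=models.cut_out(c,"mug")[0]; k=np.argwhere(q["pixels"])[:,::-1]
# mug silhouette fit: circle hull, from rim right edge
print("rim z.085 bounds px",k.min(0),k.max(0), ray(c,[k.min(0),k.max(0)],.085))
for y in (.40,.41,.42,.43,.44): print(y,np.round(proj(c,[(.635,y-.038,0),(.635,y-.038,.085),(.635,y+.038,.085)]))[:,0])
```

```text
rim z.085 bounds px [ 72 124] [ 85 148] [[0.6679057  0.48729929]
 [0.60410783 0.44692084]]
0.4 [129. 117.  89.]
0.41 [125. 113.  85.]
0.42 [122. 110.  82.]
0.43 [118. 106.  78.]
0.44 [115. 102.  74.]
```

View pics/t1c.png

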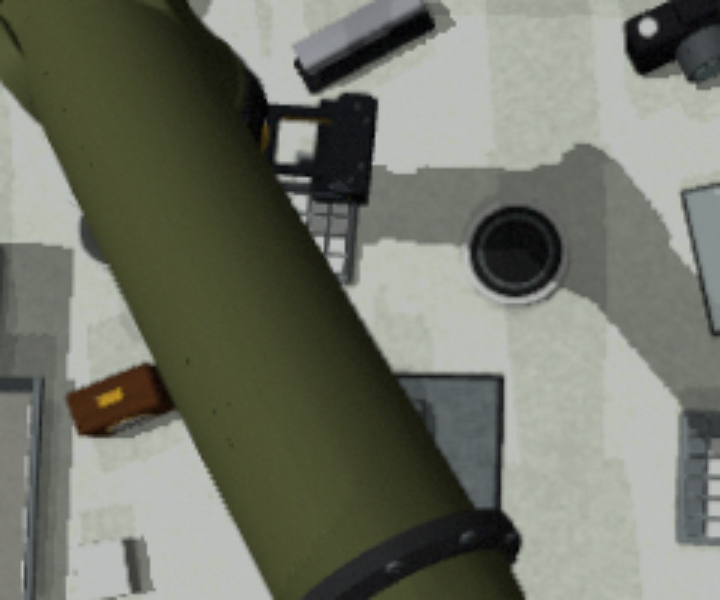

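The crop shows the arm over the keypad with the fingers astride it. The mug is hidden under the arm and its rim starts at about column 77, which puts it near y = 0.435, about 20 mm clear of the gripper body.

>>> drive_tool:
  angular:
    - [0,0,0]
    - [0,0,0]
    - [0,0,0]
    - [0,0,0]
    - [0,0,0]
    - [0,0,0]
    - [0,0,0]
    - [0,0,0]
    - [0,0,0]
    - [0,0,0]
    - [0,0,0]
    - [0,0,0]
    - [0,0,0]
    - [0,0,0]
    - [0,0,0]
  delta_pos:
    - [0,0,2.2]
    - [0,0,2.2]
    - [0,0,2.2]
    - [0,0,2]
    - [0,0,1.2]
    - [0,0,0.9]
    - [0,0,0.5]
    - [0,0,0]
    - [0,0,0]
    - [0,0,0]
    - [0,0,0]
    - [0,0,0]
    - [0,0,0]
    - [0,0,0]
    - [0,0,0]
  gripper: [8.7,8.7,8.7,8.7,8.7,8.7,8.7,8.7,8.7,5.5,5.5,5.5,5.5,5.5,5.5]
  squeeze: 20

```text
time_s: 12.25
tool_pos: [0.6756, 0.2775, 0.0187]
tool_rot: [-180.0, -0.0, -3.1]
force: [-0.5, 0.1, 1.1]
grip_width: 0.0617
grasp_force: 20.0
```

>>> drive_tool:
  angular:
    - [0,0,0]
    - [0,0,0]
    - [0,0,-0.035]
    - [0,0,0]
    - [0,0,0]
    - [0,0,0]
    - [0,0,0]
    - [0,0,0]
    - [0,0,0]
    - [0,0,0]
    - [0,0,0]
    - [0,0,0]
    - [0,0,0]
    - [0,0,0]
    - [0,0,0]
    - [0,0,0]
    - [0,0,0]
  delta_pos:
    - [0,0,-1.5]
    - [0,0,-2]
    - [0,0,-2.5]
    - [0,0,-2]
    - [-2.5,2.84,0]
    - [-2.5,2.84,0]
    - [-2.5,2.84,0]
    - [-2.5,2.84,0]
    - [-2.5,2.84,0]
    - [-2.5,2.84,0]
    - [-2.5,2.84,0]
    - [-2.5,2.84,0]
    - [-2.5,2.84,0]
    - [0,0,2]
    - [0,0,2]
    - [0,0,0]
    - [0,0,0]
  gripper: [5.5,5.5,5.5,5.5,5.5,5.5,5.5,5.5,5.5,5.5,5.5,5.5,5.5,5.5,5.5,5.5,5.5]

```text
time_s: 13.95
tool_pos: [0.4456, 0.0263, 0.0592]
tool_rot: [180.0, 0.0, -1.1]
force: [0.4, 0.4, -1.0]
grip_width: 0.0619
grasp_force: 20.0
```

```bash
python3 plan.py .446,.0262,.0192,-1.1,6
python3 - <<'E'
from h import *
c=shot("side"); cv2.imwrite("pics/s2.png",cv2.resize(c["pixels"][120:320,140:400,::-1],None,fx=2,fy=2))
E
```

```text
now 13.9 [0.4456 0.0263 0.0592] [180.    0.   -1.1]
.446,.0262,.0192,-1.1,6 | turn first (total rad): [0.    0.    0.001] | then cm/row: [0.006 0.001 0.666]
```

View pics/s2.png

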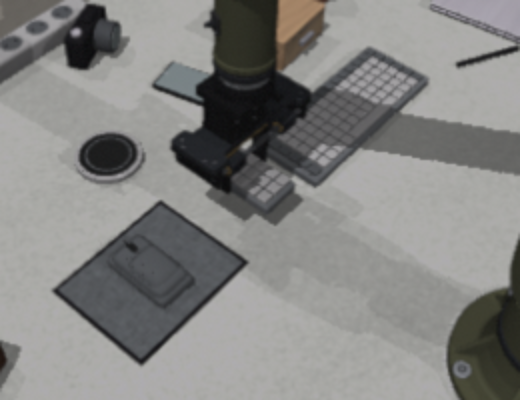

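The crop shows the keypad held in the gap beside the keyboard, and the mouse centred and straight on the mat.

>>> drive_tool:
  angular:
    - [0,0,0]
    - [0,0,0]
    - [0,0,0]
    - [0,0,0]
    - [0,0,0]
    - [0,0,0]
    - [0,0,0]
    - [0,0,0]
    - [0,0,0]
    - [0,0,0]
    - [0,0,0]
    - [0,0,0]
    - [0,0,0]
    - [0,0,0]
    - [0,0,0]
  delta_pos:
    - [0,0,1.2]
    - [0,0,1.2]
    - [0,0,0.8]
    - [0,0,0.5]
    - [0,0,0.3]
    - [0,0,0]
    - [0,0,0]
    - [0,0,0]
    - [0,0,0]
    - [0,0,0]
    - [0,0,0]
    - [0,0,-2]
    - [0,0,-3]
    - [0,0,-3]
    - [0,0,-3]
  gripper: [5.5,5.5,5.5,5.5,5.5,5.5,5.5,8.7,8.7,8.7,8.7,8.7,8.7,8.7,8.7]

```text
time_s: 15.5
tool_pos: [0.4454, 0.026, 0.1297]
tool_rot: [180.0, 0.0, -1.1]
force: [0.4, -0.5, 0.2]
grip_width: 0.087
grasp_force: 0.0
```

```bash
python3 plan.py .637,-.098,.1,12.9,8
python3 - <<'E'
from h import *
print(fit([shot("side")],"keypad",(.4154,.0268,0)))
E
```

```text
now 15.5 [0.4454 0.026  0.1297] [180.    0.   -1.1]
.637,-.098,.1,12.9,8 | turn first (total rad): [ 0.     0.    -0.244] | then cm/row: [1.989 2.046 0.371]
(array([ 0.41156848,  0.02540977, -0.07448881]), np.float64(0.09476915206548153), 1)
```

>>> drive_tool:
  angular:
    - [0,0,-0.122]
    - [0,0,-0.122]
    - [0,0,0]
    - [0,0,0]
    - [0,0,0]
    - [0,0,0]
    - [0,0,0]
    - [0,0,0]
    - [0,0,0]
    - [0,0,0]
    - [0,0,0]
    - [0,0,0]
    - [0,0,0]
  delta_pos:
    - [0,0,0]
    - [0,0,0]
    - [2,2.05,0.37]
    - [2,2.05,0.37]
    - [2,2.05,0.37]
    - [2,2.05,0.37]
    - [2,2.05,0.37]
    - [2,2.05,0.37]
    - [2,2.05,0.37]
    - [1.9,2,0.37]
    - [0,0,0]
    - [0,0,0]
    - [0,0,0]
  gripper: [8.7,8.7,8.7,8.7,8.7,8.7,8.7,8.7,8.7,8.7,8.7,8.7,8.7]

```text
time_s: 16.9
tool_pos: [0.6361, -0.0968, 0.0984]
tool_rot: [-179.9, 0.1, 12.9]
force: [-0.3, -0.0, -0.6]
grip_width: 0.0874
grasp_force: 0.0
```

```bash
python3 plan.py .637,-.098,.016,12.9,8
python3 - <<'E'
from h import *
c=shot("side"); cv2.imwrite("pics/s3.png",cv2.resize(c["pixels"][100:260,160:380,::-1],None,fx=3,fy=3))
t=shot("top")
print(fit([t],"keypad",(.4154,.0268,0)),fit([t,c],"keypad",(.4154,.0268,0)),fit([t],"mouse",(.4235,.206,0),z=.003))
E
```

```text
now 16.9 [ 0.6361 -0.0968  0.0984] [-1.799e+02  1.000e-01  1.290e+01]
.637,-.098,.016,12.9,8 | turn first (total rad): [-0.001  0.001  0.001] | then cm/row: [0.007 0.018 1.03 ]
(array([ 0.4156909 ,  0.02697164, -0.01140015]), np.float64(0.042564341446372445), 1) (array([ 0.41545614,  0.02734138, -0.01922788]), np.float64(0.10542641284622117), 2) (array([ 0.42611082,  0.2055135 , -0.01694302]), np.float64(0.05752341920374704), 1)
```

View pics/s3.png

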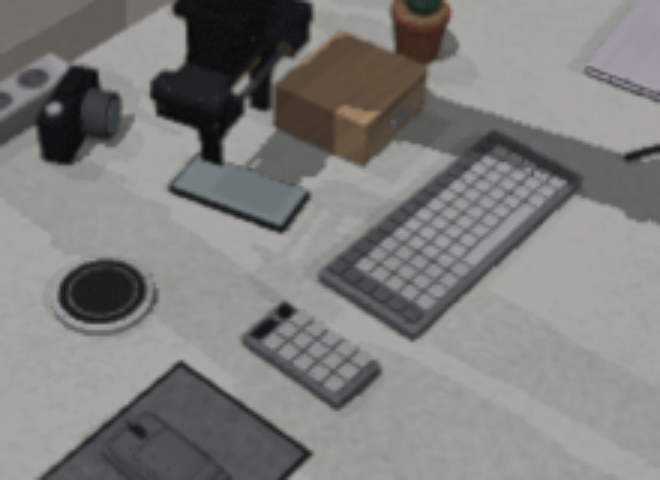

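The crop shows the keypad squarely placed in the gap, and the fingers astride the phone, clear of the box.

>>> drive_tool:
  angular:
    - [0,0,0]
    - [0,0,0]
    - [0,0,0]
    - [0,0,0]
    - [0,0,0]
    - [0,0,0]
    - [0,0,0]
    - [0,0,0]
    - [0,0,0]
    - [0,0,0]
    - [0,0,0]
    - [0,0,0]
    - [0,0,0]
    - [0,0,0]
  delta_pos:
    - [0,0.1,2]
    - [0,0,2]
    - [0,0,1.6]
    - [0,0,1.2]
    - [0,0,0.8]
    - [0,0,0.5]
    - [0,0,0.1]
    - [0,0,0]
    - [0,0,0]
    - [0,0,0]
    - [0,0,0]
    - [0,0,0]
    - [0,0,0]
    - [0,0,0]
  gripper: [8.7,8.7,8.7,8.7,8.7,8.7,8.7,8.7,6,6,6,6,6,6]
  squeeze: 15

```text
time_s: 18.6
tool_pos: [0.6374, -0.0988, 0.0172]
tool_rot: [180.0, -0.0, 12.9]
force: [-0.3, 1.2, 3.0]
grip_width: 0.0655
grasp_force: 15.0
```

>>> drive_tool:
  angular:
    - [0,0,0]
    - [0,0,0]
    - [0,0,0]
    - [0,0,0]
    - [0,0,0]
    - [0,0,0]
    - [0,0,0]
    - [0,0,0]
    - [0,0,0]
    - [0,0,0]
    - [0,0,0]
    - [0,0,0]
    - [0,0,0]
    - [0,0,0]
  delta_pos:
    - [0,0,-1]
    - [0,0,-2]
    - [0,0,-3]
    - [0.7,-3.2,0]
    - [0.7,-3.2,0]
    - [0.7,-3.2,0]
    - [0.7,-3.2,0]
    - [0.7,-3.2,0]
    - [0.7,-3.3,0]
    - [0,0,0]
    - [0,0,1.5]
    - [0,0,1.5]
    - [0,0,0]
    - [0,0,0]
  gripper: [6,6,6,6,6,6,6,6,6,6,6,6,6,6]

```text
time_s: 20.0
tool_pos: [0.6344, 0.0969, 0.0455]
tool_rot: [180.0, 0.2, 12.8]
force: [-0.9, 0.4, -1.5]
grip_width: 0.0658
grasp_force: 15.0
```

```bash
python3 plan.py .6355,.0985,.0275,12.9,5
python3 - <<'E'
from h import *
c=shot("side"); cv2.imwrite("pics/s4.png",cv2.resize(c["pixels"][100:260,120:340,::-1],None,fx=3,fy=3))
E
```

```text
now 20.0 [0.6344 0.0969 0.0455] [180.    0.2  12.8]
.6355,.0985,.0275,12.9,5 | turn first (total rad): [ 0.     0.003 -0.002] | then cm/row: [ 0.028 -0.027  0.359]
```

View pics/s4.png

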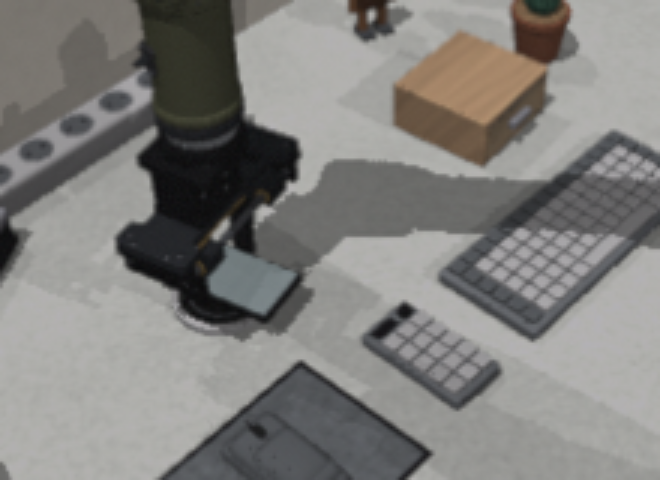

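The crop shows the phone held level over the charging pad.

>>> drive_tool:
  angular:
    - [0,0,0]
    - [0,0,0]
    - [0,0,0]
    - [0,0,0]
    - [0,0,0]
    - [0,0,0]
    - [0,0,0]
    - [0,0,0]
    - [0,0,0]
    - [0,0,0]
    - [0,0,0]
    - [0,0,0]
    - [0,0,0]
    - [0,0,0]
    - [0,0,0]
  delta_pos:
    - [0.1,-0.1,0.6]
    - [0,0,0.6]
    - [0,0,0.4]
    - [0,0,0.2]
    - [0,0,0]
    - [0,0,0]
    - [0,0,0]
    - [0,0,0]
    - [0,0,0]
    - [0,0,0]
    - [0,0,0]
    - [0,0,-2]
    - [0,0,-3]
    - [0,0,-3]
    - [0,0,-3]
  gripper: [6,6,6,6,6,6,6,8.7,8.7,8.7,8.7,8.7,8.7,8.7,8.7]

```text
time_s: 21.55
tool_pos: [0.6358, 0.0999, 0.1401]
tool_rot: [180.0, 0.0, 12.9]
force: [-0.1, 0.2, -0.1]
grip_width: 0.0868
grasp_force: 0.0
```

```bash
python3 plan.py .49,.4525,.18,108.5,10
python3 - <<'E'
from h import *
c=shot("side")
print(fit([c],"phone",(.6355,.0985,.22),z=.01),fit([c],"clock",(.47,.446,.32)), telemetry.get_obs()["qpos"])
E
```

```text
now 21.6 [0.6358 0.0999 0.1401] [180.    0.   12.9]
.49,.4525,.18,108.5,10 | turn first (total rad): [-0.     0.    -1.669] | then cm/row: [ 3.807 -0.263 -0.399]
(array([0.63400256, 0.09612838, 0.21941036]), np.float64(0.045421147551933716), 1) (array([0.47172806, 0.44003142, 0.4640818 ]), np.float64(0.13210605534329045), 1) [ 11.87057821  23.73335738 -29.6555374   89.96399282  12.35360715
  69.27194011 -97.150198  ]
```

>>> drive_tool:
  angular:
    - [0,0,-0.139]
    - [0,0,-0.139]
    - [0,0,-0.139]
    - [0,0,-0.139]
    - [0,0,-0.139]
    - [0,0,-0.139]
    - [0,0,-0.139]
    - [0,0,-0.139]
    - [0,0,-0.139]
    - [0,0,-0.139]
    - [0,0,-0.139]
    - [0,0,-0.139]
    - [0,0,0]
    - [0,0,0]
  delta_pos:
    - [0,0,-0.4]
    - [0,0,-0.4]
    - [0,0,-0.4]
    - [0,0,-0.4]
    - [0,0,-0.4]
    - [0,0,-0.4]
    - [0,0,-0.4]
    - [0,0,-0.4]
    - [0,0,-0.4]
    - [0,0,-0.4]
    - [0,0,0]
    - [0,0,0]
    - [0,0,0]
    - [0,0,0]
  gripper: [8.7,8.7,8.7,8.7,8.7,8.7,8.7,8.7,8.7,8.7,8.7,8.7,8.7,8.7]

```text
time_s: 23.1
tool_pos: [0.6355, 0.0996, 0.1779]
tool_rot: [-179.9, -0.0, 108.3]
force: [0.3, 0.1, 0.1]
grip_width: 0.0871
grasp_force: 0.0
```

```bash
python3 plan.py .4894,.4527,.16,108.5,10 .4894,.4527,.038,108.5,6
python3 - <<'E'
from h import *
c=shot("side","s5.png"); t=shot("top"); im=np.vstack([cv2.resize(c["pixels"][260:350,80:190],None,fx=3,fy=3),cv2.resize(t["pixels"][150:240,50:160],None,fx=3,fy=3)]); cv2.imwrite("pics/m5.png",im[:,:,::-1])
print(fit([t],"clock",(.47,.446,.32)),fit([t],"phone",(.6355,.0985,.22),z=.01)); print(telemetry.get_obs()["qpos"])
E
```

```text
now 23.1 [0.6355 0.0996 0.1779] [-179.9   -0.   108.3]
.4894,.4527,.16,108.5,10 | turn first (total rad): [-0.002 -0.    -0.004] | then cm/row: [ 3.812 -0.265  0.179]
.4894,.4527,.038,108.5,6 | turn first (total rad): [0. 0. 0.] | then cm/row: [ 0.    -0.     2.033]
(array([0.47044765, 0.44680669, 0.32919732]), np.float64(0.12104698945863857), 1) None
[ 23.99276834  26.20914517 -46.70172346  87.15931068  19.43813226
  75.0676925   -6.42701207]
```

View pics/m5.png

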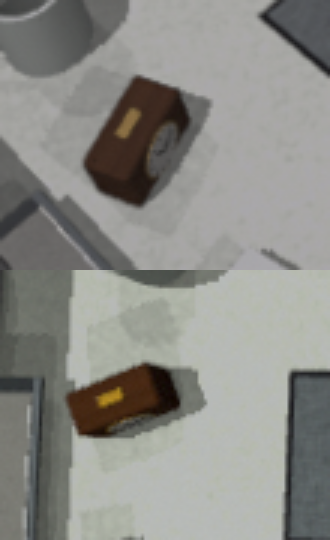

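Both views confirm the clock stands dial towards the robot, turned about +18°.

>>> drive_tool:
  angular:
    - [0,0,0]
    - [0,0,0]
    - [0,0,0]
    - [0,0,0]
    - [0,0,0]
    - [0,0,0]
    - [0,0,0]
    - [0,0,0]
    - [0,0,0]
    - [0,0,0]
    - [0,0,0]
    - [0,0,0]
    - [0,0,0]
  delta_pos:
    - [3.8,-0.27,0.18]
    - [3.8,-0.27,0.18]
    - [3.8,-0.27,0.18]
    - [3.8,-0.27,0.18]
    - [3.8,-0.27,0.18]
    - [3.8,-0.27,0.18]
    - [3.8,-0.27,0.18]
    - [3.8,-0.27,0.18]
    - [3.8,-0.27,0.18]
    - [3.9,-0.27,0.18]
    - [0,0,0]
    - [0,0,0]
    - [0,0,0]
  gripper: [8.7,8.7,8.7,8.7,8.7,8.7,8.7,8.7,8.7,8.7,8.7,8.7,8.7]

```text
time_s: 24.6
tool_pos: [0.4907, 0.4515, 0.1607]
tool_rot: [180.0, 0.1, 108.3]
force: [-0.3, -0.6, 0.0]
grip_width: 0.0872
grasp_force: 0.0
```

```bash
python3 plan.py .4894,.4527,.038,108.5,6
python3 - <<'E'
from h import *
print(telemetry.get_obs()["qpos"])
c=shot("side"); cv2.imwrite("pics/s6.png",cv2.resize(c["pixels"][200:370,40:260,::-1],None,fx=3,fy=3))
E
```

```text
now 24.6 [0.4907 0.4515 0.1607] [1.800e+02 1.000e-01 1.083e+02]
.4894,.4527,.038,108.5,6 | turn first (total rad): [ 0.     0.001 -0.003] | then cm/row: [ 0.025 -0.015  2.045]
[ -9.1856064   31.25636359 -49.85992658  84.62874492  24.27284608
  75.38972704 -42.73842547]
```

View pics/s6.png

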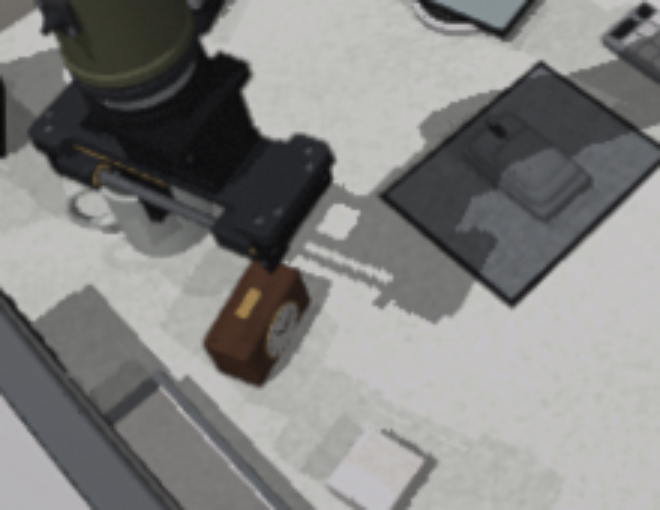

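The crop shows the gripper above the clock and clear of the mug behind it.

>>> drive_tool:
  angular:
    - [0,0,0]
    - [0,0,0]
    - [0,0,0]
    - [0,0,0]
    - [0,0,0]
    - [0,0,0]
    - [0,0,0]
    - [0,0,0]
    - [0,0,0]
    - [0,0,0]
    - [0,0,0]
    - [0,0,0]
    - [0,0,0]
    - [0,0,0]
    - [0,0,0]
    - [0,0,0]
    - [0,0,0]
  delta_pos:
    - [0.1,-0.1,2]
    - [0,0,2.2]
    - [0,0,2.2]
    - [0,0,2]
    - [0,0,1.5]
    - [0,0,1.2]
    - [0,0,0.9]
    - [0,0,0]
    - [0,0,0]
    - [0,0,0]
    - [0,0,0]
    - [0,0,0]
    - [0,0,0]
    - [0,0,0]
    - [0,0,0]
    - [0,0,0]
    - [0,0,0]
  gripper: [8.7,8.7,8.7,8.7,8.7,8.7,8.7,8.7,8.7,3.5,3.5,3.5,3.5,3.5,3.5,3.5,3.5]
  squeeze: 15

```text
time_s: 26.35
tool_pos: [0.4886, 0.4533, 0.0409]
tool_rot: [180.0, 0.0, 108.4]
force: [0.6, 0.4, 0.9]
grip_width: 0.0425
grasp_force: 14.6
```

>>> drive_tool:
  angular:
    - [0,0,0]
    - [0,0,0]
    - [0,0,0]
    - [0,0,0.115]
    - [0,0,0.115]
    - [0,0,0]
    - [0,0,0]
    - [0,0,0]
    - [0,0,0]
    - [0,0,0]
    - [0,0,0]
    - [0,0,0]
    - [0,0,0]
    - [0,0,0]
    - [0,0,0]
    - [0,0,0]
    - [0,0,0]
    - [0,0,0]
    - [0,0,0]
    - [0,0,0]
  delta_pos:
    - [0,0,-1.5]
    - [0,0,-2.5]
    - [0,0,-3.4]
    - [0,0,-3.4]
    - [0,0,-3.2]
    - [-3,0.3,0]
    - [-4,0.4,0]
    - [-4,0.4,0]
    - [-4,0.4,0]
    - [-4,0.4,0]
    - [-4,0.4,0]
    - [-4,0.4,0]
    - [-4,0.4,0]
    - [-4,0.4,0]
    - [-4,0.4,0]
    - [-4,0.4,0]
    - [-4,0.4,0]
    - [-4,0.4,0]
    - [-4,0.4,0]
    - [0,0,0]
  gripper: [3.5,3.5,3.5,3.5,3.5,3.5,3.5,3.5,3.5,3.5,3.5,3.5,3.5,3.5,3.5,3.5,3.5,3.5,3.5,3.5]

```text
time_s: 28.35
tool_pos: [0.5938, -0.098, 0.1811]
tool_rot: [-180.0, 0.2, 94.7]
force: [-0.8, -0.6, -2.2]
grip_width: 0.0427
grasp_force: 14.6
```

```bash
python3 plan.py .629,-.278,.16,95.2,5
python3 - <<'E'
from h import *
t=shot("top"); s=shot("side"); print(telemetry.get_obs()["grip_width"])
print(fit([t],"phone",(.6355,.0985,.22),z=.01))
print(fit([s],"drawer_box",(.629,-.278,.09)))
E
```

```text
now 28.4 [ 0.5938 -0.098   0.1811] [-180.     0.2   94.7]
.629,-.278,.16,95.2,5 | turn first (total rad): [-0.001  0.004 -0.009] | then cm/row: [-3.65   0.375  0.422]
0.042775681890893806
(array([0.63417908, 0.10007024, 0.22869439]), np.float64(0.060518872525114564), 1)
(array([ 0.62267417, -0.27992008,  0.18728091]), np.float64(0.20480635551142), 1)
```

>>> drive_tool:
  angular:
    - [0,0,-0.009]
    - [0,0,0]
    - [0,0,0]
    - [0,0,0]
    - [0,0,0]
    - [0,0,0]
    - [0,0,0]
    - [0,0,0]
  delta_pos:
    - [-3.6,0.37,0.4]
    - [-3.6,0.37,0.4]
    - [-3.6,0.37,0.4]
    - [-3.6,0.37,0.4]
    - [-3.6,0.37,0.4]
    - [0,0,0]
    - [0,0,0]
    - [0,0,0]
  gripper: [3.5,3.5,3.5,3.5,3.5,3.5,3.5,3.5]

```text
time_s: 29.35
tool_pos: [0.6307, -0.2635, 0.1613]
tool_rot: [180.0, -0.1, 96.0]
force: [0.0, -0.3, -1.8]
grip_width: 0.0429
grasp_force: 14.6
```

```bash
python3 plan.py .629,-.278,.102,95.2,5
python3 - <<'E'
from h import *
c=shot("side"); cv2.imwrite("pics/s7.png",cv2.resize(c["pixels"][60:220,180:400,::-1],None,fx=3,fy=3))
E
```

```text
now 29.4 [ 0.6307 -0.2635  0.1613] [ 1.8e+02 -1.0e-01  9.6e+01]
.629,-.278,.102,95.2,5 | turn first (total rad): [ 0.001 -0.001  0.014] | then cm/row: [-0.286 -0.059  1.187]
```

View pics/s7.png

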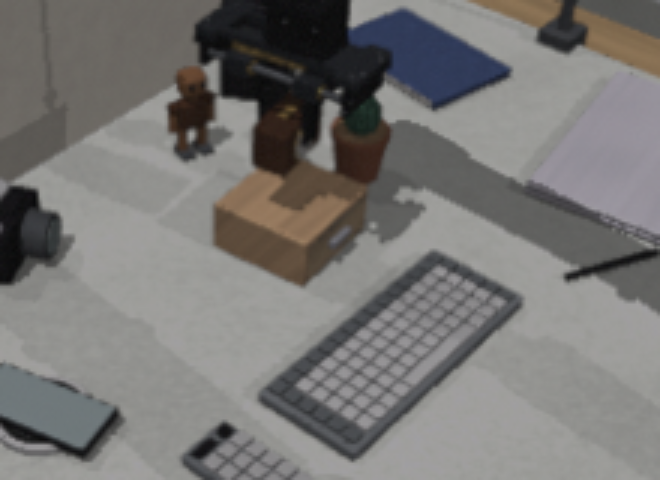

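The crop shows the clock held upright above the box, dial side towards the robot, with the cactus clear beyond it.

>>> drive_tool:
  angular:
    - [0,0,0.014]
    - [0,0,0]
    - [0,0,0]
    - [0,0,0]
    - [0,0,0]
    - [0,0,0]
    - [0,0,0]
    - [0,0,0]
    - [0,0,0]
  delta_pos:
    - [-1.4,-0.3,0]
    - [0,0,0]
    - [0,0,1.8]
    - [0,0,1.5]
    - [0,0,1.2]
    - [0,0,0.9]
    - [0,0,0]
    - [0,0,0]
    - [0,0,0]
  gripper: [3.5,3.5,3.5,3.5,3.5,3.5,3.5,3.5,3.5]

```text
time_s: 30.3
tool_pos: [0.629, -0.2809, 0.1078]
tool_rot: [179.9, 0.0, 95.0]
force: [-0.3, -0.5, -1.1]
grip_width: 0.0428
grasp_force: 14.6
```

```bash
python3 plan.py .629,-.278,.1015,95.2,1
python3 - <<'E'
from h import *
c=shot("side"); cv2.imwrite("pics/s8.png",cv2.resize(c["pixels"][60:220,200:380,::-1],None,fx=3,fy=3))
# where the held clock ought to look if its middle is at TCP
q=np.array(SH["clock"])-[.021,0,0]; o=telemetry.get_obs(); r=fit([c],"clock",(.608,-.28,.09),z=o["tool_pos"][2]-.041); print(r)
E
```

```text
now 30.3 [ 0.629  -0.2809  0.1078] [179.9   0.   95. ]
.629,-.278,.1015,95.2,1 | turn first (total rad): [ 0.001  0.001 -0.004] | then cm/row: [0.29  0.023 0.631]
(array([ 0.60789481, -0.28848757,  0.34354238]), np.float64(0.32412159494670356), 1)
```

View pics/s8.png

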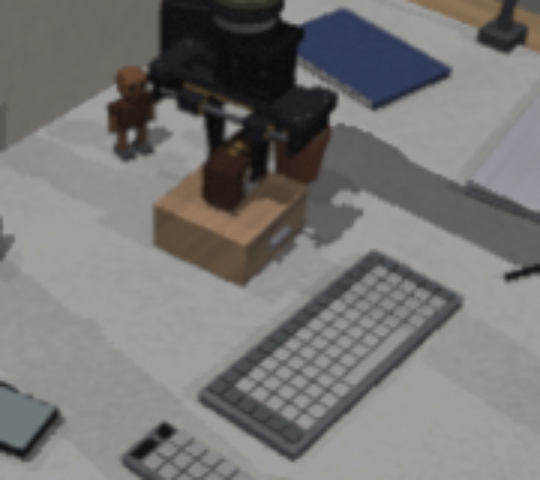

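The crop shows the clock just above the box top, about in the middle.

>>> drive_tool:
  angular:
    - [0,0,0]
    - [0,0,0]
    - [0,0,0]
    - [0,0,0]
    - [0,0,0]
    - [0,0,0]
    - [0,0,0]
    - [0,0,0]
    - [0,0,0]
    - [0,0,0]
    - [0,0,0]
    - [0,0,0]
    - [0,0,0]
    - [0,0,0]
    - [0,0,0]
  delta_pos:
    - [0.25,0,0.3]
    - [0,0,0.2]
    - [0,0,0.1]
    - [0,0,0]
    - [0,0,0]
    - [0,0,0]
    - [0,0,0]
    - [0,0,0]
    - [0,0,0]
    - [0,0,0]
    - [0,0,0]
    - [0,0,-2]
    - [0,0,-3]
    - [0,0,-3]
    - [0,0,-3]
  gripper: [3.5,3.5,3.5,3.5,3.5,3.5,8.7,8.7,8.7,8.7,8.7,8.7,8.7,8.7,8.7]

```text
time_s: 31.9
tool_pos: [0.6281, -0.2782, 0.2121]
tool_rot: [-180.0, 0.0, 95.0]
force: [-0.2, -0.6, 0.5]
grip_width: 0.087
grasp_force: 0.0
```

>>> drive_tool:
  angular:
    - [0,0,0]
    - [0,0,0]
    - [0,0,0]
    - [0,0,0]
    - [0,0,0]
    - [0,0,0]
    - [0,0,0]
    - [0,0,0]
    - [0,0,0]
  delta_pos:
    - [4,0,-0.5]
    - [4,0,0]
    - [4,0,0]
    - [4,-1,0]
    - [4,-1,0]
    - [4,-1,0]
    - [0,0,0]
    - [0,0,0]
    - [0,0,0]
  gripper: [8.7,8.7,8.7,8.7,8.7,8.7,8.7,8.7,8.7]

```text
time_s: 32.8
tool_pos: [0.5777, -0.0434, 0.216]
tool_rot: [180.0, 0.1, 94.9]
force: [0.6, -0.8, -0.4]
grip_width: 0.0873
grasp_force: 0.0
```

Run:
```python
from h import *
t=shot("top"); s=shot("side"); cv2.imwrite("pics/f.png",np.vstack([cv2.resize(t["pixels"][90:260,110:450],None,fx=1.75,fy=1.75),cv2.resize(s["pixels"][70:240,120:460],None,fx=1.75,fy=1.75)])[:595,:,::-1])
for n,p,z in (("clock",(.608,-.28,.09),.06),("drawer_box",(.629,-.278,.09),0),("phone",(.635,.1,.22),.01),("keypad",(.4154,.027,0),0),("mouse",(.4235,.206,0),.003)):
    for v in ([t],[s]):
        r=fit(v,n,p,z)
        if r: print(n,np.round(r[0],3),round(r[1],3))
```

```text
clock [ 0.606 -0.282  0.193] 0.113
clock [ 0.606 -0.286  0.263] 0.192
drawer_box [ 0.63  -0.278  0.084] 0.329
drawer_box [ 0.621 -0.277  0.258] 0.348
phone [0.634 0.101 0.234] 0.052
phone [0.635 0.096 0.224] 0.05
keypad [0.416 0.026 0.014] 0.044
keypad [ 0.413  0.024 -0.03 ] 0.138
mouse [ 0.426  0.208 -0.041] 0.08
mouse [ 0.425  0.203 -0.016] 0.052
```

View pics/f.png

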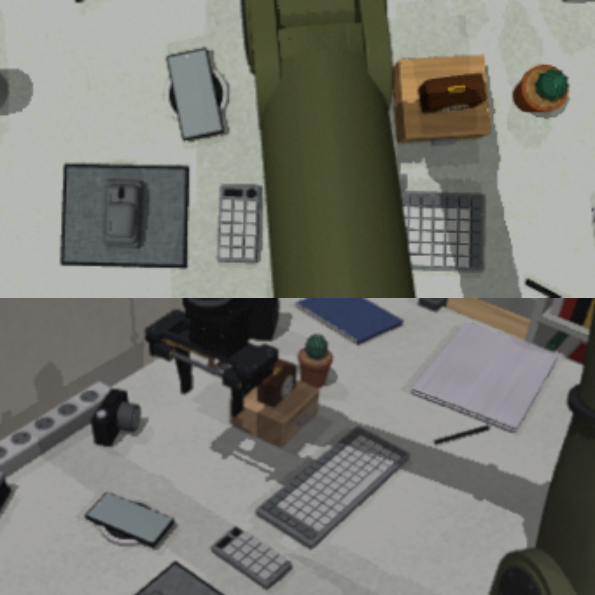

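The pictures show everything in place: clock on the box, phone on the pad, keypad in the gap, and mouse mid-mat. The one doubtful number is the clock's yaw relative to the box, so I'll move the arm clear and measure it from a magnified view.

>>> drive_tool:
  angular:
    - [0,0,0]
    - [0,0,0]
    - [0,0,0]
    - [0,0,0]
    - [0,0,0]
    - [0,0,0]
    - [0,0,0]
    - [0,0,0]
    - [0,0,0]
  delta_pos:
    - [4,0,-0.5]
    - [4,0,0]
    - [4,0,0]
    - [4,0,0]
    - [4,0,0]
    - [4,0,0]
    - [4,0,0]
    - [0,0,0]
    - [0,0,0]
  gripper: [8.7,8.7,8.7,8.7,8.7,8.7,8.7,8.7,8.7]

```text
time_s: 34.3
tool_pos: [0.5527, 0.2383, 0.2209]
tool_rot: [-180.0, 0.0, 95.2]
force: [1.1, -0.9, -0.7]
grip_width: 0.087
grasp_force: 0.0
```

Run:
```python
from h import *
t=shot("top"); s=shot("side")
# rectified top view of plane z=.112 around the box, 0.25 mm/px : up = +x, left = +y
def rect(c,z,k=4000):
    xs=np.linspace(.71,.56,600); ys=np.linspace(-.20,-.36,640)
    X,Y=np.meshgrid(xs,ys,indexing="ij"); uv=proj(c,np.c_[X.ravel(),Y.ravel(),np.full(X.size,z)]).reshape(600,640,2).astype(np.float32)
    return cv2.remap(c["pixels"],uv[...,0],uv[...,1],cv2.INTER_CUBIC)
a=rect(t,.112);b=rect(t,.06); cv2.imwrite("pics/g.png",cv2.resize(np.hstack([a,b]),(800,375))[:,:,::-1])
for v in ([t],[t,s]):
    print(np.round(fit(v,"clock",(.608,-.28,.09),.06)[0],3), np.round(fit(v,"drawer_box",(.629,-.278,.09))[0],3))
# direct: dark wood top face in the z=.112 rectification
hsv=cv2.cvtColor(a,cv2.COLOR_RGB2HSV); print("x",telemetry.get_obs()["tool_pos"])
```

```text
[ 0.607 -0.281  0.157] [ 0.63  -0.278  0.08 ]
[ 0.607 -0.284  0.173] [ 0.629 -0.279  0.096]
x [0.55351002 0.23606932 0.22094103]
```

View pics/g.png

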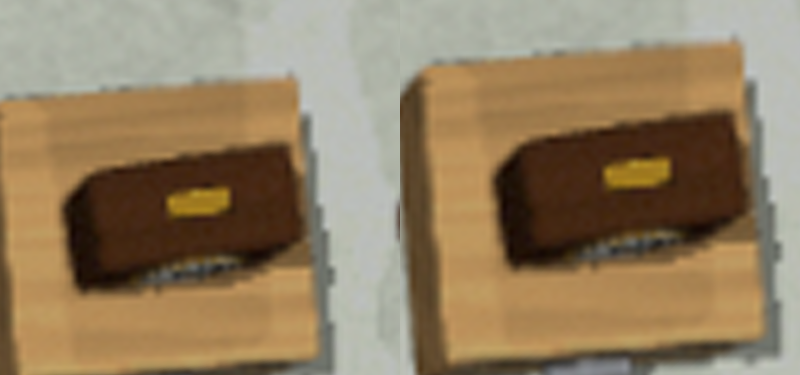

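In the magnified view, the clock's top edges slope about 6.7–7° and the box's about 4°, so they agree to within 3°. The clock's middle is at (0.629, -0.279) and the box's at (0.630, -0.279). All placements are within tolerance and the gripper is clear, so I'm handing in.

```bash
python3 -c "
from cell import env; print(env.sign_off())"
```

```text
the job is handed in; nothing more can be done
None
```

The job is handed in at about 35 s of the 112 s allowed, though the sign-off returned no verdict: by my last camera measurements the keypad, mouse, phone and clock are all placed within tolerance and released, and I saw nothing touch the mug or cactus.

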